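# Bring the square tin to the front of the parts carousel and hold it

### The job

Lift the transit collar up and off the knob of the parts carousel and set it down gently, lying flat, in the empty tray. Then turn the carousel by its knob until the square tin is right in line with the pointer on the base, and finish while still gripping the knob, holding the turntable still there so that a colleague can pick from the tin. Leave the other things on the bench where they are.

Things in the scene. Friction and masses are not known exactly. Their poses are not given: they have to be found in the camera images.
- carousel: fixed dark round carousel base, 300 mm across, 20 mm high; origin under its centre on the turning axis. A bare-metal wedge-shaped pointer 34 mm high sticks out of its rim along the base's own -x axis (tip 178 mm from the axis). On it turns a black disc 280 mm across (top 35 mm above the bench) with six tins, and in the middle a hub 72 mm across, top 60 mm above the bench
- turntable (a joint): turning angle of the disc on its base, rad; 0 when the square tin is exactly at the pointer, growing counterclockwise seen from above; it turns freely either way through many turns (2 pi is the pointer again), stays where it is left, and needs about 0.06 N m
- knob (a point): middle of the plain round metal knob on the turning axis, fixed to the disc: 28 mm across, 46 mm tall; its foot is on the hub 60 mm above the bench, this point 83 mm, its top 106 mm above the bench
- square_tin (a point): centre of the top of the square tin (49 mm square lid). Six plain metal tins are fixed to the disc 60 degrees apart, their centres 110 mm from the axis, tops 95 mm above the bench; the other five are round, 47 mm across. They turn with the disc
- front (a point): fixed point, 110 mm from the turning axis towards the pointer, 95 mm above the bench: where the centre of the square tin's top belongs
- collar: loose grey plastic transit collar: a plain ring, outer diameter 62 mm, hole 44 mm, 40 mm tall, 50 to 100 g; origin at the centre of its underside, axis z. At the start it stands on the hub around the knob, which pokes 6 mm out of it, so it must rise more than 46 mm to come off
- collar_mid (a point): centre of the collar at half its height
- tray: fixed empty grey open tray 140 mm (its x) by 180 mm (its y), 30 mm high, walls and floor 4 mm; origin under its centre
- pack: battery pack under assembly: green cells in black holders, 80 x 229 x 80 mm, origin under its centre, long side along its y
- screwdriver: loose screwdriver lying beyond the work, origin under its middle, long axis x
- cell_stand: small black stand 50 x 75 mm with two upright green cells, 69 mm tall in all, origin under its centre

How it is judged (in metres and radians):
On the way, in this order (a step that is already met when the one before it is completed fails the run):
1. the collar is lifted off over the top of the knob (z of collar in the frame of carousel above 0.108 m), for 0.1 s.
2. the collar lies flat in the tray, let go (x of collar_mid in the frame of tray between -0.045 and 0.045 m and y of collar_mid in the frame of tray between -0.065 and 0.065 m and z of collar_mid in the frame of tray below 0.029 m and contact force between the fingers and collar below 0.1 N and linear speed of collar below 0.03 m/s), for 0.2 s.
3. the square tin is at the pointer, the turntable held still by the gripped knob (horizontal distance between square_tin and front below 0.012 m and contact force between the fingers and carousel above 2 N and distance between the grasp point and knob below 0.035 m and velocity of joint turntable between -0.05 and 0.05 rad/s), for 0.3 s.
At the end, for the whole second after the job is handed in: The square tin's centre is within 12 mm of the front point at the pointer, the turntable does not turn (under 0.05 rad/s) and the fingers grip the knob (over 2 N, the TCP within 35 mm of the knob's middle) through the last second; the collar lies flat in the tray, let go and at rest (all of step 2 and all of step 3); the arm keeps its last pose, push and grip.
It fails at once if the turntable was turned (the tin moved over 50 mm) before the collar lay in the tray (distance of square_tin from where it was at the start of the episode above 0.05 m and not (x of collar_mid in the frame of tray between -0.045 and 0.045 m and y of collar_mid in the frame of tray between -0.065 and 0.065 m and z of collar_mid in the frame of tray below 0.029 m)).
It fails at once if the collar was dropped or thrown (falls free faster than 0.8 m/s) (linear speed of collar above 0.8 m/s and contact force between the fingers and collar below 0.05 N).
It fails at once if a bystander was moved by more than 30 mm (distance of any of pack, screwdriver, cell_stand from where it was at the start of the episode above 0.03 m).
It also fails if it takes over 72 s, if anything falls off the work surface, if the arm or the gripper's body presses on something with over 40 N, if the wrist force passes 120 N, or if a joint passes its speed limit or range.

### The arm

A 6-joint arm with a two-finger parallel gripper is mounted at the origin on the work surface. World frame = base frame: x ahead of the robot, y to its left, z up, the work surface at z = 0. Lengths are in mm, angles in degrees, forces in N, time in s.
With the tool pointing down it reaches from about 300 to 850 mm from the base axis. Payload 4.2 kg.
Tool frame: the origin (TCP) lies between the finger pads, 19 mm behind the fingertips; this is the grasp point; z points along the fingers, y is the line along which they close (so a half turn about z gives the same grasp; the last joint's range is limited). The gripper opens to 91 mm and grips with 3 to 60 N. Pads are 32 mm wide; open, the fingers measure 118 mm over their backs; the gripper's body (76 mm by 178 mm) begins 60 mm behind the grasp point.
Start: joints at [-74.026, 18.312, 89.639, -0, 72.044, -1.146], TCP at [169.267, -549.536, 232.776] pointing down, gripper open.
Joint ranges: [-177.97, 177.97], [-48.28, 115.42], [12.27, 149.76], [-77.06, 257.06], [2.81, 150.46], [-146.56, 146.56]. Speed limits (degrees/s): [147.25, 147.25, 180, 180, 180, 180].

### API

Orientations are given as [roll, pitch, yaw] about the fixed x, y, z axes, in that order (R = Rz(yaw) Ry(pitch) Rx(roll)).
In Python, from workcell import env gives the robot as it stands.
- The arm moves only by the shell command python3 -m jog 'ROWS' [FORCE]. ROWS is a JSON object of lists of equal length, an entry for each row: "jaw": the finger opening in mm, from 0 to 91.2; "slide": the shift along the tool's x, y, z in units of 30 mm (1.0 is 30 mm), a list of three; "spin": the turn about the tool's z in units of 8 degrees (1.0 is 8 degrees). In form: {"jaw": [jaw, ...], "slide": [[dx, dy, dz], ...], "spin": [spin, ...]}. A call has 1 to 10 rows; each row shifts and turns the commanded pose from where the row before left it, along the tool's axes as they then stand; what a row does not reach is not made up. A row lasts 1/10 s, in which the tool goes at most 50 mm and 8.59 degrees, less where a joint would pass 70% of its speed; a pose out of reach is approached as far as the arm can. A call is refused whole if a number of a shift passes 1 or a number of a turn 1, either way. A call with a gripper value outside its range is refused whole. The fingers move at their own pace and stop on an object; FORCE is the grip in N (left out, the last holds). Time passes only in rows, so rows that do not move let the fingers close. It gives the time, the measured TCP pose, the force, the opening and the grip force at its end, in the units of the state.
- env.state(): the state, without advancing time (a new reading comes with each control period).
- env.grab_frame(name): name is "scene" or "top" or "wrist"; returns the picture (480x640x3 uint8, red, green, blue); there is no depth.
- env.camera_model(name): a dict with "fx", "fy", "cx", "cy" (pixels), "camera_from_world" (4x4, takes a point from world to camera coordinates). Camera axes: x right, y up, looking along -z (the intrinsics and any distortion apply to the point x, -y, -z); pixel columns grow to the right and rows downward; lengths in mm; the calibration is good to about 2 mm. A picture is of the moment at which its call begins: read the wrist's pose just before it. camera_model takes no time and is no camera call; for the wrist camera it gives the pose at the moment of the call.
- env.job_done(): hands the job in; it is judged then, once.
The state is a dict: "time_s": time; "qpos": joint angles; "qvel": joint speeds; "effort": joint torques, N m; "ee_pos": TCP position; "ee_rot": TCP orientation; "force": force on the tool from outside, world axes, zero at the start; "torque": the same for the moment, N m; "gripper_width": finger opening in mm; "gripper_force": force on a finger pad.
Only numpy, scipy, OpenCV 4.12 (cv2) and the standard library are available. Lean on these libraries where they do the work, as an engineer would, in place of code of your own. Each camera call takes 0.05 s, during which the arm holds its last target. There are 200 camera calls.

## Working session

There is one attempt and no reset: what is moved stays moved. The work goes in short steps, Python scripts to look and compute and a shell command to move; the robot and the scene stay as the last step left them, time stands still between calls to the robot, and variables do not carry over. Pictures are saved under pics/ and viewed, at most 10 in all, crops included, and the job is handed in when it is done.

```bash
mkdir -p pics; cat > h.py <<'E'
import numpy as np, cv2
from workcell import env
def grab(n,f):
    m=env.camera_model(n); im=env.grab_frame(n); cv2.imwrite(f'pics/{f}.png',im[:,:,::-1]); np.save(f'pics/{f}.npy',np.array([m['fx'],m['fy'],m['cx'],m['cy'],*np.array(m['camera_from_world']).ravel()])); return im,m
def load(f):
    a=np.load(f'pics/{f}.npy'); return cv2.imread(f'pics/{f}.png'),dict(fx=a[0],fy=a[1],cx=a[2],cy=a[3],camera_from_world=a[4:].reshape(4,4))
def ray(m,u,v):
    T=np.array(m['camera_from_world']);R=T[:3,:3];c=-R.T@T[:3,3]
    d=R.T@np.array([(u-m['cx'])/m['fx'],-(v-m['cy'])/m['fy'],-1]);return c,d/np.linalg.norm(d)
def onz(m,u,v,z):
    c,d=ray(m,u,v);return c+d*(z-c[2])/d[2]
def proj(m,p):
    q=np.array(m['camera_from_world'])@np.r_[p,1];return np.array([m['cx']-m['fx']*q[0]/q[2],m['cy']+m['fy']*q[1]/q[2]])
def tri(rs):
    A=np.zeros((3,3));b=np.zeros(3)
    for c,d in rs:
        P=np.eye(3)-np.outer(d,d);A+=P;b+=P@c
    x=np.linalg.solve(A,b);return x,[np.linalg.norm((np.eye(3)-np.outer(d,d))@(x-c)) for c,d in rs]
E
python3 - <<'E'
from h import *
for n in('top','scene'):
    im,m=grab(n,n+'0');print({k:v for k,v in m.items() if k!='camera_from_world'},ray(m,320,240))
print(env.state())
E
```

```text
{'fx': 589.0927704535145, 'fy': 589.0927704535145, 'cx': 320.9902716195432, 'cy': 248.97074921313245} (array([ 376.41292305,  -19.47600616, 1302.49161696]), array([ 0.19302749,  0.01242106, -0.98111473]))
{'fx': 546.9687241226429, 'fy': 546.9687241226429, 'cx': 322.21921617195227, 'cy': 249.89837104645713} (array([1486.22830475,  195.44289187,  900.61366036]), array([-0.74026433, -0.19662103, -0.64292216]))
{'time_s': 0.1, 'qpos': array([-7.40270975e+01,  1.83483375e+01,  8.96995990e+01, -1.68675794e-03,
        7.20426036e+01, -1.14534928e+00]), 'qvel': array([ 0.20598615, -0.11058896, -0.2245111 ,  0.04664943, -0.00444006,
        0.05566052]), 'effort': array([ 7.02780289e-04, -4.13331699e+01, -2.32508111e+01,  7.29790097e-02,
        4.22123086e-02, -6.59314787e-05]), 'ee_pos': array([ 169.13149712, -549.12801855,  231.99947702]), 'ee_rot': array([-1.79909446e+02, -2.06339286e-04,  1.71187729e+01]), 'force': array([-0.47601515, -0.27989148,  0.07178329]), 'torque': array([ 0.01239343, -0.02376736,  0.05533786]), 'gripper_force': 0.0, 'gripper_width': 90.95567367609493}
```

View pics/top0.png

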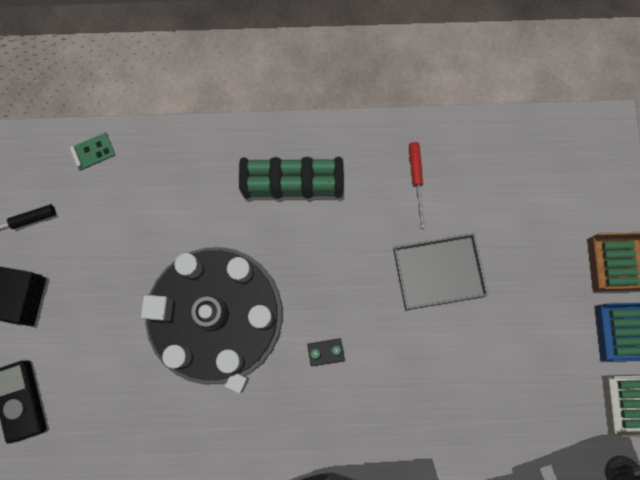

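View pics/scene0.png

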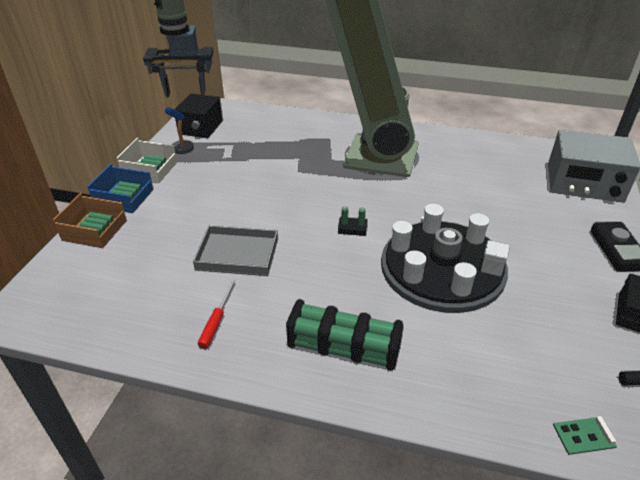

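The top view shows the carousel hub, knob and collar at (205,311), the square tin at (155,307), the pointer at (236,383) and the tray at about (440,272). The scene view shows the knob at (449,236), the square tin at (496,257) and the tray at (236,250).

```bash
python3 - <<'E'
from h import *
for n,roi in(('top0',(130,235,160,170)),('scene0',(375,195,140,110))):
    im,m=load(n);g=im.min(2);x,y,w,h=roi
    b=np.zeros_like(g);b[y:y+h,x:x+w]=(g[y:y+h,x:x+w]>165)
    nn,l,s,c=cv2.connectedComponentsWithStats(b)
    for i in range(1,nn):
        if s[i,4]>25: print(n,s[i],c[i].round(1))
    crop=im[y:y+h,x:x+w];cv2.imwrite(f'pics/{n}c.png',cv2.resize(crop,None,fx=3.4,fy=3.4,interpolation=cv2.INTER_CUBIC))
a,ma=load('top0');b,mb=load('scene0')
print('knob',tri([ray(ma,205,311),ray(mb,449.5,234)]))
# dark disc ellipse in top
print('tray',[onz(ma,*p,30).round(0)[:2] for p in((394,248),(473,235),(486,295),(406,309))])
E
```

```text
top0 [176 254  20  20 316] [185.  263.4]
top0 [228 258  20  21 321] [237.6 267.8]
top0 [142 296  23  23 448] [152.8 306.8]
top0 [200 306  11  11 102] [204.9 311. ]
top0 [249 306  21  21 339] [259.  315.9]
top0 [163 346  21  21 345] [173.4 356.1]
top0 [217 351  21  21 353] [227.2 360.9]
top0 [226 375  19  18 210] [235.4 382.9]
scene0 [ 375  195  140  110 6439] [446.2 229.5]
scene0 [444 230  12   8  71] [449.3 233.6]
scene0 [405 251  21  14 228] [415.3 257.3]
scene0 [455 263  21  15 246] [465.1 269.6]
knob (array([471.85710955, 233.74837885, 103.40081294]), [np.float64(0.12006816644334807), np.float64(0.12006816644339342)])
tray [array([ 604., -165.]), array([ 628., -339.]), array([ 496., -358.]), array([ 470., -184.])]
```

View pics/top0c.png

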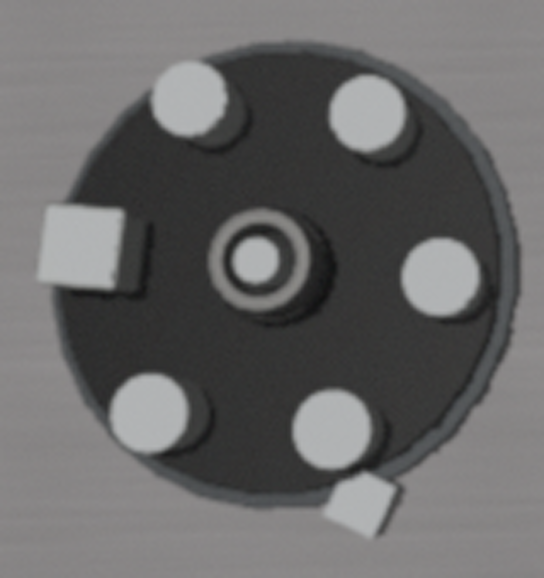

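View pics/scene0c.png

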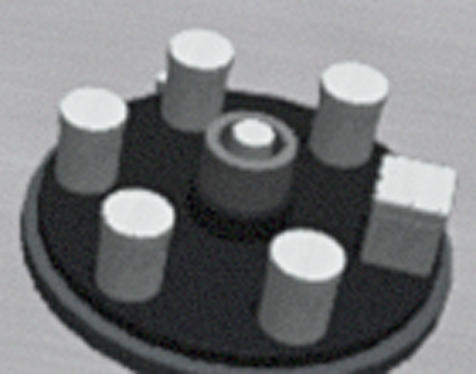

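The crops show the knob clear inside the collar, the square tin top centre at scene (497,249), and the pointer at the lower right in the top view, with its tip near (241,393).

```bash
python3 - <<'E'
from h import *
a,ma=load('top0');b,mb=load('scene0')
sc=lambda u,v:(375+u/3.4,195+v/3.4)
tc=lambda u,v:(130+u/3.4,235+v/3.4)
sq,e=tri([ray(ma,*tc(81,247)),ray(mb,*sc(416,184))]);print('sq',sq,max(e))
col,e=tri([ray(ma,*tc(260,259)),ray(mb,*sc(250,141))]);print('collar top',col,max(e))
tins=[(185,263.4),(237.6,267.8),(259,315.9),(173.4,356.1),(227.2,360.9)]
P=np.array([onz(ma,*p,95)[:2] for p in tins]);S=onz(ma,*tc(81,247),95)[:2]
A=np.c_[2*P,np.ones(5)];x=np.linalg.lstsq(A,(P**2).sum(1),rcond=None)[0];c=x[:2];print('axis from tins',c,'r',np.sqrt(x[2]+c@c))
K=onz(ma,204.9,311,106)[:2];print('knob top view',K)
ang=lambda p:np.degrees(np.arctan2(*(p-c)[::-1]))
print('tin angles',[ang(p).round(1) for p in P],'sq',ang(S),np.hypot(*(S-c)))
for q in [(235.4,382.9)]+[tc(*u) for u in((362,470),(400,490),(378,537),(325,512))]:
    p=onz(ma,*q,34)[:2];print('ptr',p,ang(p),np.hypot(*(p-c)))
for t,s in zip(((394,248),(473,235),(486,295),(406,309)),((270,272),(194,264),(205,228),(278,230))):
    print('tray',*tri([ray(ma,*t),ray(mb,*s)]))
x,y,w,h=185,215,105,70
cv2.imwrite('pics/trayc.png',np.hstack([cv2.resize(b[y:y+h,x:x+w],(400,267)),cv2.resize(a[225:320,385:495],(309,267))]))
cv2.imwrite('pics/ptrc.png',cv2.resize(a[360:410,205:270],(780,600)))
E
```

```text
sq [482.63939463 342.98390616  90.52710605] 0.6493064264229698
collar top [471.99456073 232.50525924  95.8645462 ] 0.30902300249307274
axis from tins [471.7502585  233.77033508] r 110.0181088538479
knob top view [471.66794509 233.28168612]
tin angles [np.float64(23.7), np.float64(-36.5), np.float64(-96.4), np.float64(143.7), np.float64(-156.3)] sq 84.38736611463534 107.71954159857175
ptr [324.48999077 182.66631957] -160.86159278791706 155.87561339391905
ptr [344.37123527 180.39690035] -157.2656946011037 138.10915643773333
ptr [331.62277673 156.78747188] -151.21660370100884 159.88143222734143
ptr [303.58995143 170.51103852] -159.3844795949077 179.66532073261848
ptr [319.48628949 203.37176097] -168.70968662077982 155.26876557534158
tray [ 606.64976533 -164.00812921   11.48005012] [np.float64(3.2193093710505787), np.float64(3.219309371050694)]
tray [ 630.94179269 -343.13820444   16.29370095] [np.float64(0.22521848138528977), np.float64(0.22521848138543854)]
tray [ 498.57578167 -366.96506246   17.58942353] [np.float64(5.812460635518735), np.float64(5.812460635518805)]
tray [ 470.35211742 -184.5931614    27.86718348] [np.float64(0.07220636471756359), np.float64(0.0722063647175562)]
```

View pics/ptrc.png

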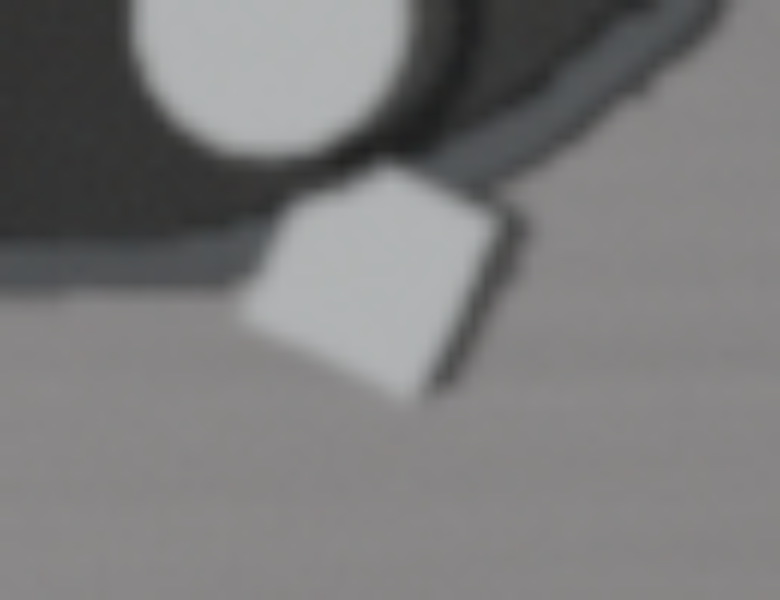

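The pointer's tip is at about (239,393), with side corners at (246.7,378) and (225.4,386), which puts its axis at about −159.8°. Next I check the tray height.

View pics/trayc.png

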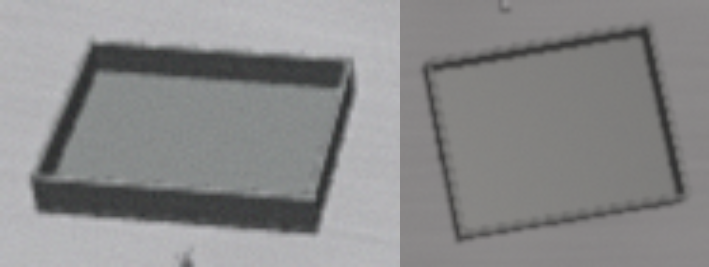

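```bash
python3 -m jog '{"jaw":[91,91,91,91],"slide":[[0.5,0,0],[0,0,0],[0,0,0],[0,0,0]],"spin":[0,0,0,0]}' 20; python3 - <<'E'
from h import *
print(env.state()['ee_pos'],env.state()['ee_rot'])
E
```

```text
time_s: 0.5
ee_pos: [183.8, -545.0, 232.7]
ee_rot: [-180.0, 0.0, 17.1]
force: [-0.2, 0.5, 0.2]
gripper_width: 91.3
gripper_force: 0.0
[ 183.77586293 -545.029381    232.74244451] [-1.79999972e+02  9.37707388e-03  1.71473303e+01]
```

```bash
cat > togo.py <<'E'
import sys
from h import *
s=env.state();t=np.array(list(map(float,sys.argv[1:4])))
w=np.radians(s['ee_rot'][2]);d=t-s['ee_pos'];c,n=np.cos(w),np.sin(w)
print('pos',s['ee_pos'].round(1),'yaw',round(s['ee_rot'][2],2),'q6',s['qpos'][5].round(1),'units',(np.array([d[0]*c+d[1]*n,d[0]*n-d[1]*c,-d[2]])/30).round(2),'jaw',s['gripper_width'].round(1),'F',s['force'].round(1),s['gripper_force'],s['time_s'])
E
python3 - <<'E'
from h import *
a,ma=load('top0');b,mb=load('scene0')
for t,s in zip(((394.6,248.5),(472.9,235.3),(485.7,295.5),(405.6,310)),((268.5,266.4),(193.4,261.7),(209.4,226.3),(277.7,230.7))):
    print('tray',*tri([ray(ma,*t),ray(mb,*s)]),onz(ma,*t,30)[:2])
E
python3 -m jog '{"jaw":[91,91,91,91,91,91,91,91,91,91],"slide":[[0,0,0],[0,0,0],[0.54,-1,0],[0.54,-1,0],[0.54,-1,0],[0.54,-1,0],[0.54,-1,0],[0.54,-1,0],[0.54,-1,0],[0.54,-1,0]],"spin":[1,0.14,0,0,0,0,0,0,0,0]}' 20
python3 -m jog '{"jaw":[91,91,91,91,91,91,91,91,91,91],"slide":[[0.54,-1,0],[0.54,-1,0],[0.54,-1,0],[0.54,-1,0],[0.54,-1,0],[0.54,-1,0],[0.54,-1,0],[0.54,-1,0],[0.54,-1,0],[0.54,-1,0]],"spin":[0,0,0,0,0,0,0,0,0,0]}'
python3 -m jog '{"jaw":[91,91,91,91,91,91,91,91],"slide":[[0.54,-1,0],[0.54,-1,0],[0.54,-1,0],[0.54,-1,0],[0.54,-1,0],[0.54,-1,0],[0,0,0],[0,0,0]],"spin":[0,0,0,0,0,0,0,0]}'
python3 togo.py 472 233.5 84; python3 -c "
from h import *
grab('wrist','w1')"
```

```text
tray [ 603.45755593 -165.67465607   25.9219381 ] [np.float64(1.1165301405381052), np.float64(1.1165301405380585)] [ 603.02878196 -166.29442247]
tray [ 629.57855976 -342.77528904   22.25376006] [np.float64(1.6479030198731859), np.float64(1.6479030198731797)] [ 627.4895495  -339.20230169]
tray [ 495.54492901 -360.20991952   23.28180069] [np.float64(1.2559796542892554), np.float64(1.2559796542894666)] [ 494.53976521 -357.17942614]
tray [ 468.74935335 -185.08439784   24.07420172] [np.float64(0.9213379253775316), np.float64(0.921337925377663)] [ 468.09306405 -183.41899621]
time_s: 1.5
ee_pos: [278.7, -288.2, 232.9]
ee_rot: [180.0, -0.0, 8.1]
force: [0.7, -0.1, -0.2]
gripper_width: 91.1
gripper_force: 0.0
time_s: 2.5
ee_pos: [397.5, 31.5, 233.0]
ee_rot: [180.0, -0.0, 8.1]
force: [0.5, -0.6, -0.7]
gripper_width: 91.0
gripper_force: 0.0
time_s: 3.3
ee_pos: [468.3, 222.1, 232.4]
ee_rot: [180.0, 0.1, 8.2]
force: [0.4, -0.4, 0.1]
gripper_width: 91.2
gripper_force: 0.0Traceback (most recent call last):
  File "togo.py", line 5, in <module>
    print('pos',s['ee_pos'].round(1),'yaw',round(s['ee_rot'][2],2),'q6',s['qpos'][5].round(1),'units',(np.array([d[0]*c+d[1]*n,d[0]*n-d[1]*c,-d[2]])/30).round(2),'jaw',s['gripper_width'].round(1),'F',s['force'].round(1),s['gripper_force'],s['time_s'])
                                                                                                                                                                        ^^^^^^^^^^^^^^^^^^^^^^^^
AttributeError: 'float' object has no attribute 'round'
```

View pics/w1.png

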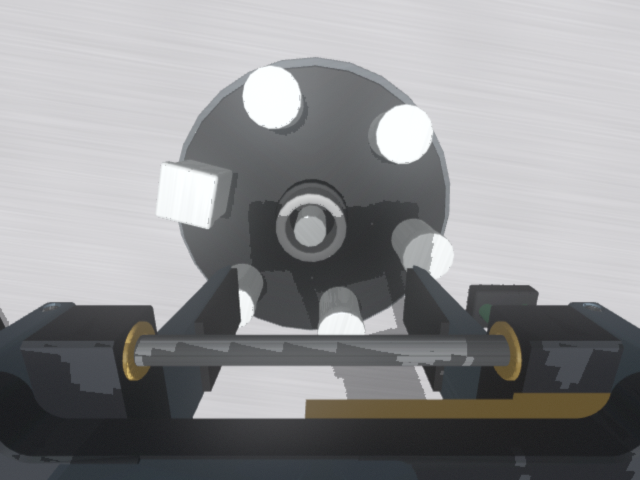

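The wrist view shows the knob top at (310,230) inside the collar ring, between the open fingers. I triangulate it against the other two cameras.

```bash
sed -i "s/s\['gripper_width'\].round(1)/round(s['gripper_width'],1)/" togo.py; python3 - <<'E'
from h import *
a,ma=load('top0');b,mb=load('scene0');w,mw=load('w1')
print(onz(mw,310.5,230,106))
print('knob top',*tri([ray(mw,310.5,230),ray(ma,204.9,311),ray(mb,449.3,233.6)]))
print('knob top w+top',*tri([ray(mw,310.5,230),ray(ma,204.9,311)]))
E
python3 togo.py 472 233.5 84
```

```text
[473.5282175  232.10579412 106.        ]
knob top [472.39721782 232.95390472 104.72817822] [np.float64(1.1379093795955444), np.float64(0.8629421609294348), np.float64(0.31610232114580844)]
knob top w+top [472.34301519 232.91309891 103.69953738] [np.float64(0.9763431125192247), np.float64(0.9763431125192504)]
pos [468.  221.5 232.5] yaw 8.08 q6 106.0 units [ 0.19 -0.38  4.95] jaw 91.0 F [-0.1 -0.6  0.1] 0.0 3.35
```

```bash
python3 -m jog '{"jaw":[91,91,91,91,91,91,91,91,91,91],"slide":[[0.2,-0.36,0],[0,0,0.8],[0,0,0.8],[0,0,0.8],[0,0,0.8],[0,0,0.7],[0,0,0.5],[0,0,0.3],[0,0,0.2],[0,0,0]],"spin":[0,0,0,0,0,0,0,0,0,0]}' 20
python3 togo.py 472.3 233 84
```

```text
time_s: 4.35
ee_pos: [472.8, 233.3, 85.5]
ee_rot: [180.0, 0.0, 8.0]
force: [0.2, -0.1, 0.3]
gripper_width: 90.5
gripper_force: 0.0
pos [472.8 233.3  85.5] yaw 7.98 q6 107.0 units [-0.02  0.01  0.05] jaw 90.5 F [ 0.2 -0.1  0.3] 0.0 4.35
```

```bash
python3 -m jog '{"jaw":[55,55,55,55,55,55,55,55],"slide":[[0,0,0.05],[0,0,0],[0,0,0],[0,0,0],[0,0,0],[0,0,0],[0,0,0],[0,0,0]],"spin":[0,0,0,0,0,0,0,0]}' 20
```

```text
time_s: 5.15
ee_pos: [473.1, 233.5, 84.6]
ee_rot: [180.0, -0.0, 8.0]
force: [-1.4, -1.2, 4.5]
gripper_width: 62.7
gripper_force: 20.0
```

```bash
python3 -m jog '{"jaw":[55,55,55,55,55,55,55,55,55,55],"slide":[[0,0,-0.1],[0,0,-0.2],[0,0,-0.4],[0,0,-0.5],[0,0,-0.5],[0,0,-0.5],[0,0,-0.5],[0,0,-0.5],[0,0,-0.5],[0,0,0]],"spin":[0,0,0,0,0,0,0,0,0,0]}'
python3 -c "
from h import *
w,_=grab('wrist','w2');s,_=grab('scene','s2')
cv2.imwrite('pics/both2.png',np.hstack([cv2.resize(w,(480,360)),cv2.resize(s[150:310,350:490],(315,360))])[:,:,::-1])"
```

```text
time_s: 6.15
ee_pos: [474.1, 234.2, 197.9]
ee_rot: [-179.9, -0.3, 8.0]
force: [-0.4, 0.7, 0.4]
gripper_width: 62.4
gripper_force: 20.0
```

View pics/both2.png

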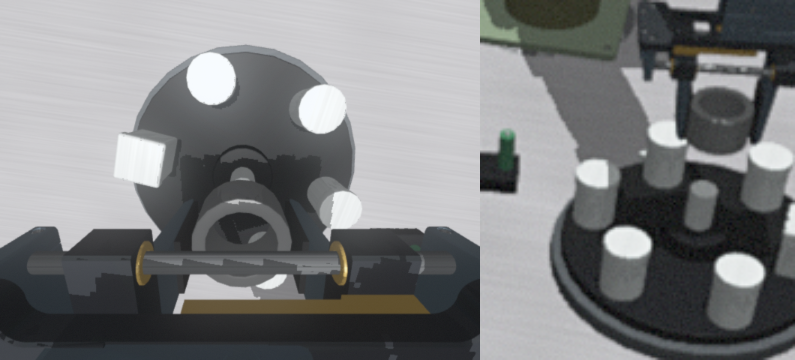

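```bash
python3 togo.py 549 -261.5 200
```

```text
pos [472.8 233.5 195.5] yaw 8.0 q6 107.0 units [ 0.22 16.69 -0.15] jaw 62.4 F [-0.2 -1.2 -2.4] 19.999752715229988 6.25
```

The collar is held level between the fingers, clear above the bare knob. Next I carry it over the tray.

```bash
python3 -m jog '{"jaw":[55,55,55,55,55,55,55,55,55,55],"slide":[[0,0.3,0],[0,0.6,0],[0,1,0],[0,1,0],[0,1,0],[0,1,0],[0,1,0],[0,1,0],[0,1,0],[0,1,0]],"spin":[0,0,0,0,0,0,0,0,0,0]}'
python3 -m jog '{"jaw":[55,55,55,55,55,55,55,55,55,55],"slide":[[0,1,0],[0,1,0],[0,1,0],[0,1,0],[0.2,1,0],[0,1,0],[0,0.8,0],[0,0.6,0],[0,0.4,0],[0,0,0]],"spin":[0,0,0,0,0,0,0,0,0,0]}'
python3 togo.py 549 -261.5 25.5
```

```text
time_s: 7.25
ee_pos: [509.2, -32.7, 194.3]
ee_rot: [-180.0, 0.1, 8.0]
force: [-0.2, 0.4, -1.5]
gripper_width: 62.2
gripper_force: 20.0
time_s: 8.25
ee_pos: [548.3, -262.9, 194.7]
ee_rot: [-180.0, 0.0, 7.9]
force: [-0.7, 0.3, -1.3]
gripper_width: 62.4
gripper_force: 20.0
pos [ 548.3 -262.9  194.7] yaw 7.92 q6 55.4 units [ 0.03 -0.04  5.64] jaw 62.4 F [-0.7  0.3 -1.3] 19.9995806068182 8.25
```

```bash
python3 -m jog '{"jaw":[55,55,55,55,55,55,55,55,55,55],"slide":[[0,0,0.4],[0,0,0.8],[0,0,0.8],[0,0,0.8],[0,0,0.8],[0,0,0.8],[0,0,0.4],[0,0,0.3],[0,0,0.1],[0,0,0]],"spin":[0,0,0,0,0,0,0,0,0,0]}'
python3 -m jog '{"jaw":[55,55,55,55,55,55],"slide":[[0,0,0.06],[0,0,0.06],[0,0,0.06],[0,0,0.06],[0,0,0],[0,0,0]],"spin":[0,0,0,0,0,0]}'
```

```text
time_s: 9.25
ee_pos: [548.8, -261.7, 39.5]
ee_rot: [180.0, -0.0, 8.0]
force: [-0.2, -0.2, -0.9]
gripper_width: 62.6
gripper_force: 20.0
time_s: 9.85
ee_pos: [548.5, -261.8, 32.0]
ee_rot: [180.0, 0.0, 8.0]
force: [0.2, 0.6, -0.6]
gripper_width: 62.4
gripper_force: 20.0
```

```bash
python3 -m jog '{"jaw":[55,55,55,55,55,55],"slide":[[0,0,0.04],[0,0,0.04],[0,0,0.03],[0,0,0],[0,0,0],[0,0,0]],"spin":[0,0,0,0,0,0]}'
```

```text
time_s: 10.45
ee_pos: [548.5, -261.8, 28.7]
ee_rot: [180.0, 0.0, 8.0]
force: [-0.1, 0.2, -1.4]
gripper_width: 62.7
gripper_force: 20.0
```

```bash
python3 -m jog '{"jaw":[55,55,55,55],"slide":[[0,0,0.02],[0,0,0.02],[0,0,0],[0,0,0]],"spin":[0,0,0,0]}'
```

```text
time_s: 10.85
ee_pos: [548.5, -261.8, 28.6]
ee_rot: [180.0, -0.0, 8.0]
force: [-2.2, 1.1, 5.9]
gripper_width: 62.8
gripper_force: 20.0
```

Contact with the tray floor at the expected height. I release the collar, wait and rise.

```bash
python3 -m jog '{"jaw":[75,88,91,91,91,91,91,91,91,91],"slide":[[0,0,0],[0,0,0],[0,0,0],[0,0,0],[0,0,0],[0,0,0],[0,0,0],[0,0,-0.1],[0,0,-0.3],[0,0,-0.5]],"spin":[0,0,0,0,0,0,0,0,0,0]}'
python3 -m jog '{"jaw":[91,91,91,91,91,91,91,91],"slide":[[0,0,-0.9],[0,0,-0.9],[0,0,-0.9],[0,0,-0.9],[0,0,-0.9],[0,0,-0.5],[0,0,0],[0,0,0]],"spin":[0,0,0,0,0,0,0,0]}'
python3 -c "
from h import *
w,_=grab('wrist','w3');s,_=grab('scene','s3')
cv2.imwrite('pics/both3.png',np.hstack([cv2.resize(w,(480,360)),cv2.resize(s[190:310,160:290],(315,360))])[:,:,::-1])"
python3 togo.py 472.3 233 83
```

```text
time_s: 11.85
ee_pos: [548.0, -261.5, 54.6]
ee_rot: [-179.9, 0.1, 8.0]
force: [0.6, 0.2, -0.5]
gripper_width: 91.1
gripper_force: 0.0
time_s: 12.65
ee_pos: [548.3, -261.7, 204.7]
ee_rot: [180.0, -0.0, 8.0]
force: [-0.0, -0.1, -0.5]
gripper_width: 91.1
gripper_force: 0.0
pos [ 547.8 -261.4  203.4] yaw 8.0 q6 55.4 units [ -0.2  -16.67   4.01] jaw 91.1 F [ 0.2 -0.1 -0.4] 0.0 12.75
```

View pics/both3.png

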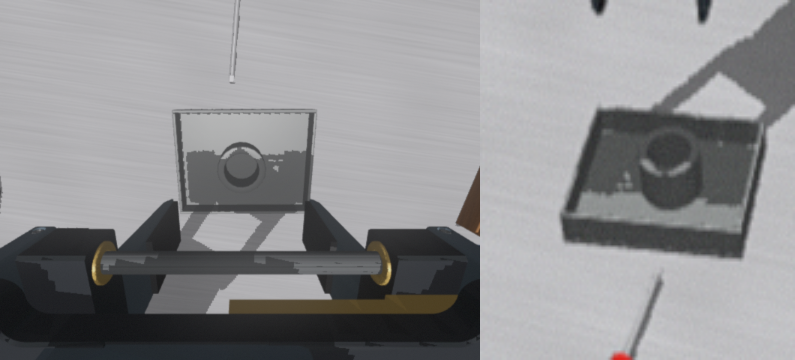

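The collar stands flat in the middle of the tray. I go back to the knob.

```bash
python3 -m jog '{"jaw":[91,91,91,91,91,91,91,91,91,91],"slide":[[0,-0.5,0],[0,-1,0],[0,-1,0],[0,-1,0],[0,-1,0],[0,-1,0],[0,-1,0],[0,-1,0],[0,-1,0],[0,-1,0]],"spin":[0,0,0,0,0,0,0,0,0,0]}'
python3 -m jog '{"jaw":[80,80,80,80,80,80,80,80,80,80],"slide":[[-0.2,-1,0],[0,-1,0],[0,-1,0],[0,-1,0],[0,-1,0],[0,-1,0],[0,-0.8,0],[0,-0.37,0],[0,0,0],[0,0,0]],"spin":[0,0,0,0,0,0,0,0,0,0]}'
python3 togo.py 472.3 233 83
python3 -m jog '{"jaw":[80,80,80,80,80,80,80,80],"slide":[[0,0,0.7],[0,0,0.9],[0,0,0.9],[0,0,0.8],[0,0,0.4],[0,0,0.2],[0,0,0.1],[0,0,0]],"spin":[0,0,0,0,0,0,0,0]}'
python3 togo.py 472.3 233 83
```

```text
time_s: 13.75
ee_pos: [507.5, 22.4, 203.7]
ee_rot: [-180.0, 0.1, 8.0]
force: [0.3, 0.5, 0.6]
gripper_width: 91.1
gripper_force: 0.0
time_s: 14.75
ee_pos: [472.5, 232.0, 204.1]
ee_rot: [179.9, 0.1, 8.0]
force: [-0.1, 0.3, 0.6]
gripper_width: 79.8
gripper_force: 0.0
pos [472.5 232.  204.1] yaw 8.02 q6 106.9 units [-0.   -0.03  4.04] jaw 79.8 F [-0.1  0.3  0.6] 0.0 14.75
time_s: 15.55
ee_pos: [473.5, 232.6, 85.1]
ee_rot: [-180.0, -0.1, 8.0]
force: [0.3, 1.2, 0.5]
gripper_width: 79.8
gripper_force: 0.0
pos [473.5 232.6  85.1] yaw 7.98 q6 106.9 units [-0.04 -0.02  0.07] jaw 79.8 F [0.3 1.2 0.5] 0.0 15.55
```

```bash
python3 -m jog '{"jaw":[20,20,20,20,20,20,20,20,20,20],"slide":[[0,-0.02,0.06],[0,0,0],[0,0,0],[0,0,0],[0,0,0],[0,0,0],[0,0,0],[0,0,0],[0,0,0],[0,0,0]],"spin":[0,0,0,0,0,0,0,0,0,0]}' 30
python3 -m jog '{"jaw":[20,20,20,20,20,20,20,20,20,20],"slide":[[0,0,0],[0,0,0],[0,0,0],[0,0,0],[0,0,0],[0,0,0],[0,0,0],[0,0,0],[0,0,0],[0,0,0]],"spin":[-0.2,-0.4,-0.6,-0.6,-0.6,-0.6,-0.6,-0.6,-0.6,-0.6]}'
```

```text
time_s: 16.55
ee_pos: [472.9, 233.0, 82.7]
ee_rot: [180.0, -0.0, 8.0]
force: [-0.1, -1.0, 0.5]
gripper_width: 27.1
gripper_force: 30.0
time_s: 17.55
ee_pos: [472.9, 233.1, 82.7]
ee_rot: [180.0, 0.0, 51.4]
force: [0.1, -2.1, 1.7]
gripper_width: 27.3
gripper_force: 30.0
```

```bash
python3 -m jog '{"jaw":[20,20,20,20,20,20,20,20,20,20],"slide":[[0,0,0],[0,0,0],[0,0,0],[0,0,0],[0,0,0],[0,0,0],[0,0,0],[0,0,0],[0,0,0],[0,0,0]],"spin":[-0.6,-0.7,-0.7,-0.7,-0.7,-0.7,-0.7,-0.7,-0.7,-0.7]}'
python3 -m jog '{"jaw":[20,20,20,20,20,20,20,20,20],"slide":[[0,0,0],[0,0,0],[0,0,0],[0,0,0],[0,0,0],[0,0,0],[0,0,0],[0,0,0],[0,0,0]],"spin":[-0.6,-0.6,-0.5,-0.3,-0.2,-0.07,0,0,0]}'
python3 -c "
from h import *
t,m=grab('top','t4')
b=np.zeros((480,640),np.uint8);b[235:405,130:290]=t.min(2)[235:405,130:290]>165
n,l,s,c=cv2.connectedComponentsWithStats(b);ax=np.array([471.9,233.3])
for i in range(1,n):
    if s[i,4]>60:
        p=onz(m,*c[i],95)[:2]-ax;print(s[i],c[i].round(1),np.degrees(np.arctan2(p[1],p[0])).round(1),np.hypot(*p).round(1))
cv2.imwrite('pics/t4c.png',cv2.resize(t[235:405,130:290],(544,578))[:,:,::-1])"
```

```text
time_s: 18.55
ee_pos: [472.7, 233.2, 82.7]
ee_rot: [-180.0, 0.0, 106.7]
force: [-0.1, -1.4, 0.5]
gripper_width: 27.4
gripper_force: 30.0
time_s: 19.45
ee_pos: [472.7, 233.1, 82.7]
ee_rot: [-180.0, -0.0, 124.6]
force: [-2.5, -1.8, 1.8]
gripper_width: 28.1
gripper_force: 30.0
[180 252  19  16 121] [191.5 257.9] 15.7 116.2
[230 260  21  20 333] [240.1 269.7] -39.8 109.6
[249 309  21  21 347] [258.7 319.2] -100.0 109.8
[227 352   9  12  71] [230.7 357.5] -151.7 107.5
```

View pics/t4c.png

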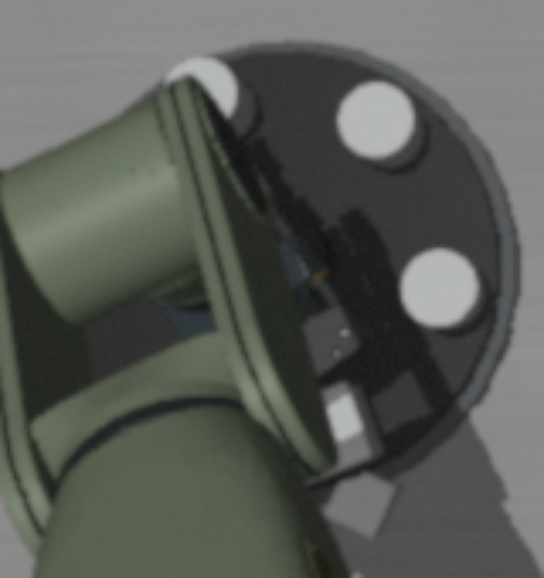

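The unhidden round tins read −39.8° and −100.0°. The tins are 60° apart, so the square tin, seen beside the pointer at about (231,358), is at −160° against −159.8° for the pointer. The knob is still gripped at 30 N.

```bash
python3 -m jog '{"jaw":[20,20,20,20,20],"slide":[[0,0,0],[0,0,0],[0,0,0],[0,0,0],[0,0,0]],"spin":[0,0,0,0,0]}'; python3 -c "
from workcell import env
print(env.job_done())"
```

```text
time_s: 20.0
ee_pos: [472.7, 233.2, 82.7]
ee_rot: [-180.0, -0.0, 124.6]
force: [-2.3, -1.3, 4.2]
gripper_width: 27.8
gripper_force: 30.0
the job is handed in; nothing more can be done
None
```

I handed the job in at 20.0 s, with no verdict returned: the collar lies flat in the tray, the square tin measures within about 0.5° of the pointer, and the knob is still gripped at 30 N.

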